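Sweep the axle nuts into the tin and shut it

TASK

Clear the strip-down tray of its fasteners: with the fingertips, sweep all four steel nuts along the tray and out through its open mouth into the tin that stands under it, then push the tin's lid over and fully shut. Sweep the nuts, never lift them, and leave the black drum roller on the tray and the capacitor beside the tray where they stand.

Things in the scene. Friction and masses are not known exactly. Their poses are not given: they have to be found in the camera images.
- tray: fixed wooden tray, plywood deck 36 mm above the worktop (deck x -125..95 mm, y -150..150). Origin on the worktop; x points to the mouth, away from the robot, y left. Rails 9 mm thick stand 14 mm above the deck: inner faces at x -116 and y +-141; from (33, +-144) funnel rails run straight to (93, +-52). Mouth: the far edge, x 95, rail-free for 95 mm about y 0
- mouth (a point): middle of the tray's mouth: on the edge of the deck (36 mm up), where the nuts drop into the tin
- tin: dark green tin with hinged lid, 74 x 114 x 35 mm, fixed against the tray's mouth: origin, the centre of its underside, at tray x 136, y 0, axes as the tray's. Inside 66 (x) x 106 (y) mm, walls and floor 2 mm, rim 32 mm above the worktop, 4 mm below the deck; 6 mm gap from deck edge to tin wall
- tin_lid (a joint): hinge of the lid, rad: 0 shut, 1.83 fully open. Hinge line along y at tin x +35 mm, 34 mm up. The open lid stands behind the tin, leaning up to 15 degrees away from the tray. Light hinge (0.01 N m friction): pushed from behind towards the tray it passes upright, tips over and falls; press it down if it does not close fully
- lid_edge (a point): middle of the lid's free edge, 72 mm from the hinge line; it shows where the lid stands. The lid is 114 mm wide along y and 2 mm thick, with a 6 mm lip along this edge (it points away from the tray when the lid is open), and its free edge stands about 105 mm above the worktop when open
- nut_1: steel hex flange nut, one of four alike: flange 22 mm across and 3 mm thick, hexagon 15 mm across flats, 10 mm high in all, about 14 g; origin at the centre of the flange's underside, z up through the bore. It lies flange down on the tray, loose
- nut_2: steel hex flange nut, one of four alike: flange 22 mm across and 3 mm thick, hexagon 15 mm across flats, 10 mm high in all, about 14 g; origin at the centre of the flange's underside, z up through the bore. It lies flange down on the tray, loose
- nut_3: steel hex flange nut, one of four alike: flange 22 mm across and 3 mm thick, hexagon 15 mm across flats, 10 mm high in all, about 14 g; origin at the centre of the flange's underside, z up through the bore. It lies flange down on the tray, loose
- nut_4: steel hex flange nut, one of four alike: flange 22 mm across and 3 mm thick, hexagon 15 mm across flats, 10 mm high in all, about 14 g; origin at the centre of the flange's underside, z up through the bore. It lies flange down on the tray, loose
- roller: black drum support roller with a pale hub, 63 mm across and 32 mm high, lying flat on the tray among the nuts, loose, 0.12 kg; origin at the centre of its underside. Leave it where it is
- capacitor: silver motor capacitor, an upright cylinder 42 mm across and 89 mm high with two blade terminals, loose on the worktop to the left of the tin; origin at the centre of its base. Leave it standing where it is

How it is judged (in metres and radians):
On the way, in this order (a step that is already met when the one before it is completed fails the run):
1. all four nuts lie in the tin (x of nut_1 in the frame of tin between -0.035 and 0.035 m and y of nut_1 in the frame of tin between -0.055 and 0.055 m and z of each of nut_1, nut_2, nut_3, nut_4 in the frame of tin below 0.031 m and x of nut_2 in the frame of tin between -0.035 and 0.035 m and y of nut_2 in the frame of tin between -0.055 and 0.055 m and x of nut_3 in the frame of tin between -0.035 and 0.035 m and y of nut_3 in the frame of tin between -0.055 and 0.055 m and x of nut_4 in the frame of tin between -0.035 and 0.035 m and y of nut_4 in the frame of tin between -0.055 and 0.055 m), for 0.2 s.
2. the lid is shut over them (value of joint tin_lid below 0.05 rad), for 0.2 s.
At the end, for the whole second after the job is handed in: All four nuts lie at rest inside the tin's walls, below its rim; the lid is shut to within 0.05 rad; the roller and the capacitor are within 20 mm of where they stood (all of step 1 and value of joint tin_lid below 0.05 rad and distance of each of roller, capacitor from where it was at the start of the episode below 0.02 m and linear speed of each of nut_1, nut_2, nut_3, nut_4 below 0.02 m/s); the robot touches nothing.
It fails at once if a nut is lifted more than 25 mm above the tray's deck (height (world z) of any of nut_1, nut_2, nut_3, nut_4 above 0.061 m).
It fails at once if a nut falls off the tray beside the tin ((height (world z) of nut_1 below 0.02 m and (x of nut_1 in the frame of tin above 0.04 m or x of nut_1 in the frame of tin below -0.04 m or y of nut_1 in the frame of tin above 0.06 m or y of nut_1 in the frame of tin below -0.06 m)) or (height (world z) of nut_2 below 0.02 m and (x of nut_2 in the frame of tin above 0.04 m or x of nut_2 in the frame of tin below -0.04 m or y of nut_2 in the frame of tin above 0.06 m or y of nut_2 in the frame of tin below -0.06 m)) or (height (world z) of nut_3 below 0.02 m and (x of nut_3 in the frame of tin above 0.04 m or x of nut_3 in the frame of tin below -0.04 m or y of nut_3 in the frame of tin above 0.06 m or y of nut_3 in the frame of tin below -0.06 m)) or (height (world z) of nut_4 below 0.02 m and (x of nut_4 in the frame of tin above 0.04 m or x of nut_4 in the frame of tin below -0.04 m or y of nut_4 in the frame of tin above 0.06 m or y of nut_4 in the frame of tin below -0.06 m))).
It fails at once if the roller is moved more than 20 mm, lifted or tipped (distance of roller from where it was at the start of the episode above 0.02 m or angle between roller's own z axis and vertical above 0.4 rad).
It fails at once if the capacitor is moved more than 20 mm or tipped (distance of capacitor from where it was at the start of the episode above 0.02 m or angle between capacitor's own z axis and vertical above 0.4 rad).
It also fails if it takes over 64 s, if anything falls off the work surface, if the arm or the gripper's body presses on something with over 40 N, if the wrist force passes 120 N, or if a joint passes its speed limit or range.

ROBOT

A 6-joint arm with a two-finger parallel gripper is mounted at the origin on a cart in front of the work surface, level with it; the furniture and walls round the work are solid. World frame = base frame: x ahead of the robot, y to its left, z up, the work surface at z = 0. Lengths are in m, angles in degrees, forces in N, time in s.
With the tool pointing down it reaches from about 0.35 to 0.875 m from the base axis. Payload 4.2 kg.
Tool frame: the origin (TCP) lies midway between the tips of the shut fingers; the grasp point (between the pads) lies 19 mm behind it; z points along the fingers, y is the line along which they close (so a half turn about z gives the same grasp; the last joint's range is limited). The gripper opens to 87 mm and grips with 3 to 60 N. Pads are 19 mm wide; open, the fingers measure 117 mm over their backs; the gripper's body (75 mm by 190 mm) begins 51 mm behind the grasp point.
Start: joints at [-51.704, 22.042, 0.453, 0, -68.411, -14.817], TCP at [0.249, -0.573, 0.223] pointing down, gripper open.
Joint ranges: [-179.83, 179.83], [-69.29, 118.12], [-61.27, 80.66], [-181.25, 117.63], [-171.15, -9.14], [-177.46, 177.46]. Speed limits (degrees/s): [159.86, 159.86, 180, 180, 180, 180].

INTERFACE

Orientations are given as [roll, pitch, yaw] about the fixed x, y, z axes, in that order (R = Rz(yaw) Ry(pitch) Rx(roll)).
In Python, from workcell import env gives the robot as it stands. The module is installed in compiled form; this text tells all that it offers. Calls block until the motion is done:
- env.goto(position, orientation): joint-space move of the TCP to a pose.
- env.move_straight(position, rotation=None, rate=0.15, force_limit=None): straight line of the TCP; rotation=None keeps the orientation; rate is the mean speed in m/s. With force_limit (N) it stops when the force on the tool has changed by that much, and returns True; else False.
- env.set_joints(angles): joint-space move.
- env.gripper_to(opening, grasp_force=None): opening from 0.0 (shut) to 1.0 (fully open); grasp_force is the grip in N (None keeps the last); returns when the fingers have stopped.
- env.dwell(seconds).
- env.inverse_kinematics(position, orientation): joint angles nearest the present ones, or None.
- env.read_state(): the state.
- env.grab_frame(name): name is "side" or "top" or "wrist"; returns a dict with "image" (400x640x3 uint8, blue, green, red), "fx", "fy", "cx", "cy" (pixels), "position" and "orientation" of the camera in the world. Camera axes: x right, y up, looking along -z (the intrinsics and any distortion apply to the point x, -y, -z); pixel columns grow to the right and rows downward; lengths in m; the calibration is good to about 2 mm. A picture is of the moment at which its call begins. There is no depth.
A pose or a line that the arm cannot do raises env.Unreachable and nothing moves.
- env.close_job(): hands the job in; it is judged then, once.
Trained networks look in a picture, given as the dict that the camera call returned (one of the last four; its "shot" number tells which), for a name from the list of things; names that differ only in an ending like _2 or _b are one class to them, and where a whole thing is asked for, a point or a joint stands for the part that bears it (a point fixed in the world has none). Each returns a list of dicts, best first, with "score" (0 to 1); they miss things now and then, are a little off and sometimes report something else, mostly with a low value. They report only what shows in the picture. A call takes as long as a camera call.
- env.search_frame(picture, thing): "xyz" ([x, y, z] in m, in world coordinates, good to about 4 mm: the middle of the surface that is visible of it).
- env.trace(picture, thing): "mask" (400x640 bool, what is visible of it).
The state is a dict: "clock": time; "joint_positions": joint angles; "qvel": joint speeds; "joint_torque": joint torques, N m; "position": TCP position; "tool_rot": TCP orientation; "force": force on the tool from outside, world axes, zero at the start; "wrist_torque": the same for the moment, N m; "opening": opening from 0.0 (shut) to 1.0 (fully open); "finger_force": force on a finger pad.
Only numpy, scipy, OpenCV 4.12 (cv2) and the standard library are available. Lean on these libraries where they do the work, as an engineer would, in place of code of your own. Each camera call takes 0.05 s, during which the arm holds its last target. There are 200 camera calls.

## Working session

There is one attempt and no reset: what is moved stays moved. The work goes in short steps, each a Python script; the robot and the scene stay as the last script left them, time stands still between calls to the robot, and variables do not carry over. Pictures are saved under pics/ and viewed, at most 10 in all, crops included, and the job is handed in when it is done.

```bash
mkdir -p pics
python3 - <<'E'
from workcell import env
import cv2
for n in("top","side"):
    p=env.grab_frame(n); cv2.imwrite(f"pics/{n}0.png",p["image"])
    print(n,p["position"],p["orientation"],p["fx"])
    for t in("tray","mouth","tin","lid_edge","nut_1","roller","capacitor"):
        try: print(t,[(round(d["score"],2),[round(float(v),3) for v in d["xyz"]]) for d in env.search_frame(p,t)][:7])
        except Exception as e: print(t,e)
print(env.read_state())
E
```

```text
top [0.4920794  0.19459823 0.88567148] [  3.7823645   -0.27973509 -89.29304388] 407.0593435642032
tray [(0.72, [0.499, 0.127, 0.032]), (0.67, [0.458, 0.216, 0.048])]
mouth [(0.77, [0.497, 0.128, 0.037])]
tin [(0.92, [0.658, 0.113, -0.0])]
lid_edge [(0.85, [0.68, 0.115, 0.072])]
nut_1 [(0.61, [0.547, 0.085, 0.047]), (0.44, [0.443, 0.045, 0.046])]
roller []
capacitor [(0.75, [0.66, 0.28, 0.079])]
side [ 0.57167502 -0.49682087  0.66365724] [49.77808673 -0.84478809  3.29118029] 468.919821938566
tray [(0.68, [0.499, 0.086, 0.034])]
mouth [(0.74, [0.5, 0.091, 0.034]), (0.7, [0.448, 0.04, 0.043]), (0.25, [0.449, 0.132, 0.066]), (0.23, [0.678, 0.105, 0.071])]
tin [(0.67, [0.652, 0.132, 0.005])]
lid_edge [(0.93, [0.677, 0.106, 0.071])]
nut_1 [(0.58, [0.558, 0.174, 0.042]), (0.56, [0.548, 0.079, 0.039]), (0.4, [0.461, 0.21, 0.045])]
roller [(0.88, [0.448, 0.129, 0.069])]
capacitor []
{'clock': 0.8, 'joint_positions': array([-5.17033552e+01,  2.20391645e+01,  4.52652889e-01,  7.10878434e-05,
       -6.84111567e+01, -1.48170988e+01]), 'qvel': array([ 0.0309235 ,  0.00309488, -0.0937269 , -0.04785834, -0.02182799,
       -0.00628288]), 'joint_torque': array([-3.04963869e-04, -3.90410650e+01,  1.87610650e+01,  4.22409654e+00,
        1.55604829e-02, -1.81282104e-05]), 'position': array([ 0.24903065, -0.57321898,  0.22257697]), 'tool_rot': array([-1.79997729e+02,  5.32381865e-04, -1.56520428e+02]), 'force': array([-0.13146778, -0.81188922,  0.20874426]), 'wrist_torque': array([-0.01964459, -0.02293529,  0.01600576]), 'finger_force': 0.0, 'opening': 0.9980975804791714}
```

View pics/top0.png

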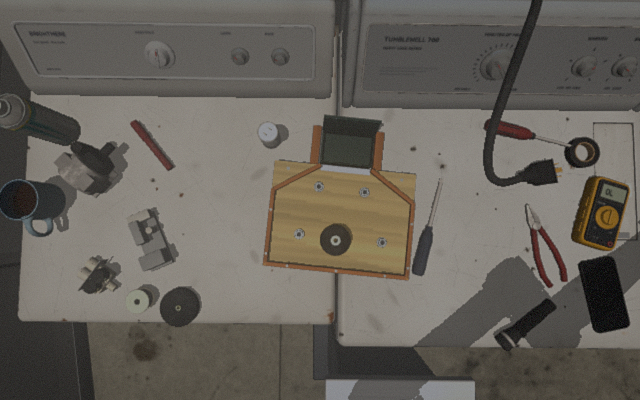

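View pics/side0.png

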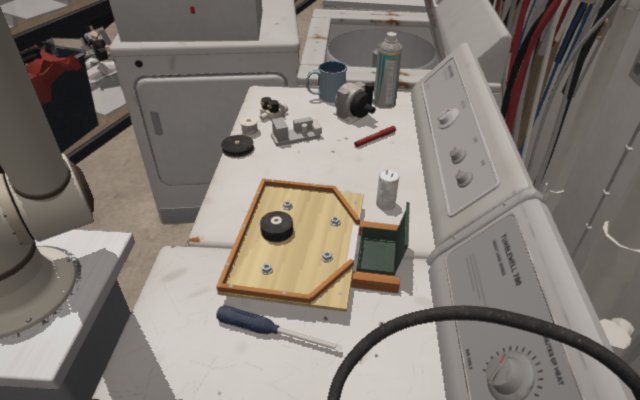

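```bash
cat > h.py <<'E'
from workcell import env
import numpy as np, cv2
from scipy.spatial.transform import Rotation as Ro
from scipy.optimize import minimize
def ray(p,u,v,z):
    uv=np.array(np.broadcast_arrays(u,v),float).reshape(2,-1)
    d=p.get("distortion"); d=None if d is None else np.array(d,float)
    K=np.array([[p["fx"],0,p["cx"]],[0,p["fy"],p["cy"]],[0,0,1.]])
    n=cv2.undistortPoints(uv.T.reshape(-1,1,2),K,d).reshape(-1,2)
    w=Ro.from_euler("xyz",p["orientation"],degrees=True).apply(np.c_[n[:,0],-n[:,1],-np.ones(len(n))])
    c=np.array(p["position"]); return c+w*((z-c[2])/w[:,2])[:,None]
L=[((-120.5,145.5),(-120.5,-145.5)),((-120.5,145.5),(33,145.5)),((-120.5,-145.5),(33,-145.5)),((33,144),(93,52)),((33,-144),(93,-52))]
def fit(p,x0):
    b,g,r=[p["image"][...,i].astype(float) for i in range(3)]
    m=(r>1.9*b+10)&(r>1.45*g)
    v,u=np.nonzero(m); P=ray(p,u,v,.05)[:,:2]*1e3
    def T(q): c,s=np.cos(q[2]),np.sin(q[2]); return (P-q[:2])@np.array([[c,-s],[s,c]])
    t=T(x0); ok=(abs(t[:,1])<175)&(t[:,0]>-150)&(t[:,0]<85); P=P[ok]
    def cost(q):
        t=T(q); D=[]
        for a,e in L:
            a=np.array(a);d=np.array(e)-a; s=np.clip((t-a)@d/(d@d),0,1); D.append(np.hypot(*(t-a-s[:,None]*d).T))
        return np.minimum(np.min(D,0)**2,200).mean()
    r=minimize(cost,x0,method="Nelder-Mead",options=dict(xatol=.01,fatol=1e-4,maxiter=2000)); return r.x,r.fun,len(P)
def nuts(p,tray,pix):
    """bright/grey blob (low saturation) near each pixel"""
    out=[]
    for u,v in pix:
        I=p["image"][v-9:v+10,u-9:u+10].astype(float); s=(I.max(2)-I.min(2))/(I.max(2)+1)
        y,x=np.nonzero(s<.28); out.append(ray(p,u-9+x.mean(),v-9+y.mean(),.044)[0])
    return np.array(out)
def totray(q,P):
    c,s=np.cos(q[2]),np.sin(q[2]); return (np.atleast_2d(P)[:,:2]*1e3-q[:2])@np.array([[c,-s],[s,c]])
E
python3 - <<'E'
from h import *
np.set_printoptions(precision=1,suppress=True)
p=env.grab_frame("top"); s=env.grab_frame("side"); print([k for k in p],p.get("distortion"))
q,f,n=fit(p,[500,128,-.09]); print("top",q,f,n)
q2,f2,n2=fit(s,[500,128,-.09]); print("side",q2,f2,n2)
N=nuts(p,q,[(319,187),(364,192),(299,234),(382,242)]); print(N*1e3); print(totray(q,N))
M=nuts(s,q,[(335,222),(327,257),(287,206),(266,269)]); print(M*1e3); print(totray(q,M))
for t in("nut_1","roller","capacitor","tin","lid_edge"):
    for d in env.search_frame(p,t)+env.search_frame(s,t): print(t,d["score"],np.array(d["xyz"])*1e3,totray(q,d["xyz"]))
for a in(p,s): print("roller",[totray(q,ray(a,*c,.068)) for c in([(336,240)] if a is p else [(277,221)])])
E
```

```text
['image', 'fx', 'fy', 'cx', 'cy', 'position', 'orientation', 'shot'] None
top [505.5 132.2  -0.1] 3.2945236508435145 761
side [503.9 125.2  -0.1] 13.94808161469785 1588
[[556.8 178.6  44. ]
 [546.6  84.1  44. ]
 [458.8 218.4  44. ]
 [443.9  48.1  44. ]]
[[ 47.   50.8]
 [ 45.3 -44.2]
 [-54.2  81.7]
 [-53.8 -89.3]]
[[554.4 175.2  44. ]
 [544.   80.4  44. ]
 [453.8 206.9  44. ]
 [440.7  44.3  44. ]]
[[ 44.9  47.3]
 [ 43.  -48.1]
 [-58.1  69.8]
 [-56.6 -93.3]]
nut_1 0.64 [456.5 217.3  43.8] [[-56.4  80.4]]
nut_1 0.55 [442.4  50.9  46.3] [[-55.5 -86.6]]
nut_1 0.44 [556.1 178.1  42.7] [[46.3 50.3]]
nut_1 0.39 [543.7  83.9  46.3] [[ 42.4 -44.6]]
nut_1 0.31 [501.3 128.1  31.3] [[-3.8 -4.4]]
nut_1 0.67 [561.6 172.6  40.3] [[52.3 45.3]]
nut_1 0.46 [446.3  40.5  46.6] [[-50.7 -96.6]]
nut_1 0.41 [460.3 212.4  45.6] [[-52.2  75.9]]
nut_1 0.36 [676.4 107.1  71.7] [[172.5  -9.6]]
roller 0.65 [445.7 144.3  65.1] [[-60.6   6.7]]
roller 0.79 [447.3 128.8  67.3] [[-57.6  -8.6]]
capacitor 0.66 [658.1 279.8  77.8] [[138.8 160.7]]
capacitor 0.6 [660.6 266.   54.6] [[142.5 147.2]]
tin 0.65 [658.9 115.2   1.2] [[154.3  -3.1]]
tin 0.92 [650.8 132.1   3.8] [[144.8  13. ]]
tin 0.31 [677.7 106.9  70.3] [[173.8  -9.7]]
lid_edge 0.74 [682.3 113.5  71. ] [[177.8  -2.7]]
lid_edge 0.59 [677.4 104.2  70.7] [[173.8 -12.4]]
roller [array([[-58. ,   5.4]])]
roller [array([[-58.6,   2.8]])]
```

```bash
cat >> h.py <<'E'
np.set_printoptions(precision=3,suppress=True)
Q=np.array([504.6,130.6,None]); 
def W(x,y,z): # tray mm -> world m
    c,s=np.cos(Q[2]),np.sin(Q[2]); return [(Q[0]+c*x-s*y)/1e3,(Q[1]+s*x+c*y)/1e3,z]
def best(pos,yaw):
    j0=env.read_state()["joint_positions"]; o=[]
    for k in(-180,0,180):
        j=env.inverse_kinematics(pos,[180,0,yaw+k])
        if j is not None: o.append((np.abs(np.array(j)-j0).max(),yaw+k))
    return [180,0,min(o)[1]]
def sweep(n,aim,endx=106,z=.0375):
    n=np.array(n,float);aim=np.array(aim,float);d=aim-n;d/=np.hypot(*d)
    a=n-28*d; e=n+d*((endx-n[0])/d[0]); yaw=np.degrees(np.arctan2(d[1],d[0])+Q[2])
    o=best(W(*a,.1),yaw); env.goto(W(*a,.1),o)
    print("down hit",env.move_straight(W(*a,z),rate=.1,force_limit=6),env.read_state()["position"],o)
    print("push hit",env.move_straight(W(*e,z),rate=.09,force_limit=15),env.read_state()["position"])
    env.move_straight(W(*e,.1),rate=.15)
E
python3 - <<'E'
import h; from h import *
p=env.grab_frame("top"); q,f,n=fit(p,[500,128,-.09]); print(q)
h.Q=np.array([q[0]-1,q[1]-1.7,q[2]])
s=open("h.py").read().replace("Q=np.array([504.6,130.6,None])",f"Q=np.array({list(map(float,h.Q))})"); open("h.py","w").write(s)
env.gripper_to(.15)
N=totray(h.Q,np.array([[.5555,.177],[.5453,.0823],[.4575,.2166],[.4423,.0462]])); print(N)
sweep(N[0],(120,10))
a=W(20,0,.25); env.goto(a,best(a,np.degrees(h.Q[2])))
w=env.grab_frame("wrist"); t=env.grab_frame("top"); s=env.grab_frame("side")
cv2.imwrite("pics/w1.png",w["image"]); cv2.imwrite("pics/m1.png",np.hstack([cv2.resize(t["image"][90:290,200:440],None,fx=1.6,fy=1.6),cv2.resize(s["image"][160:320,200:440],(384,320))]))
for d in env.search_frame(w,"nut_1"): print(d["score"],totray(h.Q,d["xyz"]),d["xyz"])
print(env.read_state()["clock"],env.read_state()["opening"])
E
```

```text
[505.588 132.026  -0.09 ]
[[ 46.504  51.068]
 [ 44.87  -44.166]
 [-54.663  81.685]
 [-54.462 -89.391]]
down hit True [0.531 0.192 0.036] [180, 0, np.float64(-34.35985993644061)]
push hit False [0.611 0.139 0.037]
0.62 [[-54.117 -87.653]] [0.4428, 0.0479, 0.046]
0.61 [[ 46.619 -41.297]] [0.5473, 0.085, 0.0457]
0.59 [[119.03   12.941]] [0.6243, 0.1325, 0.0116]
0.51 [[-52.752  82.761]] [0.4595, 0.2175, 0.0425]
9.075 0.1460383636290662
```

View pics/m1.png

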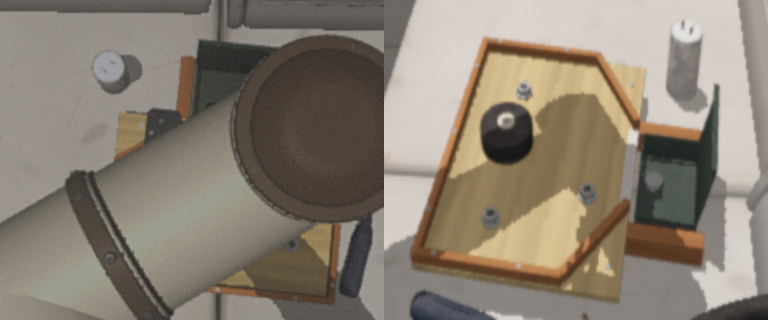

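View pics/w1.png

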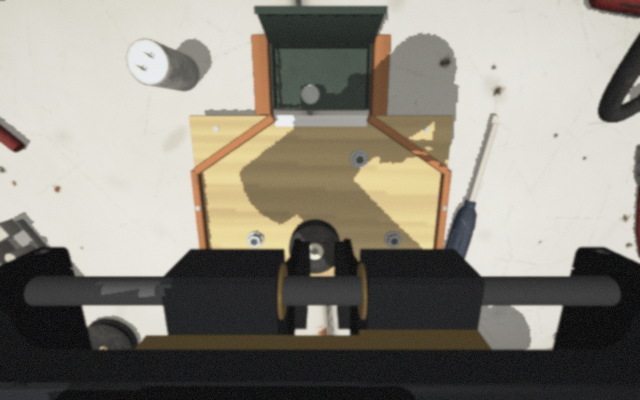

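Nut 1 lies in the tin (wrist picture 310,93); the other three, at (360,158), (255,238) and (393,238), have not moved. I'll sweep them next.

Run:
```python
import h; from h import *
sweep((45.7,-42.8),(120,-10),z=.0385)
sweep((-54,82),(120,8),z=.0385)
sweep((-54.3,-88.5),(120,-8),z=.0385)
a=W(20,0,.25); env.goto(a,best(a,np.degrees(h.Q[2])))
w=env.grab_frame("wrist"); s=env.grab_frame("side")
cv2.imwrite("pics/m2.png",np.hstack([cv2.resize(w["image"][0:260,160:470],(400,335)),cv2.resize(s["image"][160:320,200:440],(400,335))]))
for d in env.search_frame(w,"nut_1"): print(d["score"],totray(h.Q,d["xyz"]),d["xyz"])
for d in env.search_frame(w,"lid_edge")+env.search_frame(w,"roller"): print(d["score"],totray(h.Q,d["xyz"]),d["xyz"])
print(env.read_state()["clock"])
```

```text
down hit False [0.52  0.075 0.039] [180, 0, np.float64(18.654591396842047)]
push hit False [0.608 0.104 0.038]
down hit False [0.434 0.23  0.039] [180, 0, np.float64(-28.204076500213798)]
push hit False [0.611 0.135 0.039]
down hit False [0.417 0.038 0.039] [180, 0, np.float64(19.62509026453251)]
push hit False [0.609 0.106 0.039]
0.77 [[135.087 -12.516]] [0.638, 0.1057, 0.0098]
0.73 [[116.722 -21.506]] [0.6189, 0.0984, 0.0142]
0.57 [[107.801   8.312]] [0.6127, 0.1289, 0.0114]
0.49 [[120.29   15.666]] [0.6258, 0.1351, 0.0241]
0.87 [[178.367  -5.894]] [0.6817, 0.1084, 0.0756]
0.72 [[134.561 -14.472]] [0.6373, 0.1038, 0.0115]
0.19 [[30.552  0.928]] [0.5351, 0.1285, 0.0352]
0.79 [[-46.526   7.215]] [0.4589, 0.1417, 0.0686]
22.7
```

View pics/m2.png

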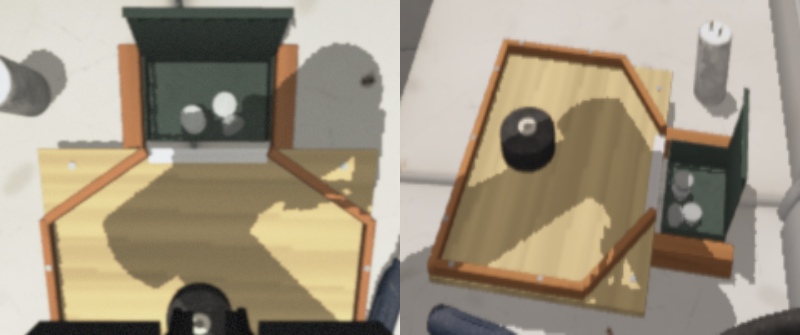

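All four nuts are in the tin: (195,118), (225,103), (233,122) and (190,140) in the wrist crop. The roller is unmoved, still at about side pixel (276,221). Next I'll push the lid over from behind, after checking clearance to the panel.

Run:
```python
import h; from h import *
s=env.grab_frame("side"); t=dict(env.grab_frame("top"))
print("panel base side",ray(s,[428,433],[200,240],0.0)[:, :2],"top",ray(t,[350,345],[108,95],0.0)[:,:2])
y=np.degrees(h.Q[2]); env.gripper_to(0)
a=W(214,-3,.2); o=best(a,y); print(o, env.inverse_kinematics(W(214,-3,.085),o) is not None)
b=W(150,-3,.25); env.goto(b,o); env.move_straight(a,rate=.2)
print("down",env.move_straight(W(214,-3,.085),rate=.12,force_limit=4),env.read_state()["position"])
s=env.grab_frame("side"); cv2.imwrite("pics/s3.png",cv2.resize(s["image"][100:320,260:560],(750,550)))
print(env.read_state()["clock"])
```

```text
panel base side [[0.755 0.305]
 [0.752 0.18 ]] top [[0.735 0.11 ]
 [0.764 0.121]]
[180, 0, np.float64(-5.164640520310267)] True
down False [0.718 0.108 0.086]
25.675
```

View pics/s3.png

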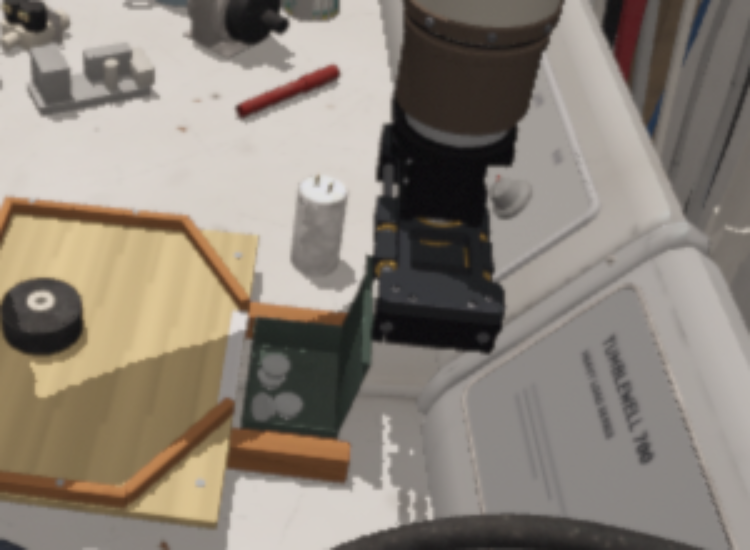

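The fingers are behind the lid (lid edge about (370,265)) and clear of the panel and the capacitor (320,225). Now I'll push it over and press it down.

Run:
```python
import h; from h import *
print("push",env.move_straight(W(145,-3,.085),rate=.1,force_limit=12),env.read_state()["position"])
env.move_straight(W(145,-3,.11),rate=.15); env.move_straight(W(112,-3,.11),rate=.15)
print("press",env.move_straight(W(112,-3,.033),rate=.06,force_limit=10),totray(h.Q,env.read_state()["position"]),env.read_state()["position"],env.read_state()["force"])
env.dwell(.3)
env.move_straight(W(112,-3,.15),rate=.15)
a=W(20,0,.25); env.goto(a,best(a,np.degrees(h.Q[2])))
w=env.grab_frame("wrist"); s=env.grab_frame("side")
cv2.imwrite("pics/m4.png",np.hstack([cv2.resize(w["image"][0:260,160:470],(400,335)),cv2.resize(s["image"][160:320,200:440],(400,335))]))
for t in("lid_edge","capacitor"):
  for c in(w,s):
    for d in env.search_frame(c,t): print(t,d["score"],totray(h.Q,d["xyz"]),d["xyz"])
print(env.read_state()["clock"],env.read_state()["force"])
```

```text
push False [0.649 0.114 0.085]
press True [[108.285  -3.369]] [0.612 0.117 0.083] [-4.336  2.649  4.085]
lid_edge 0.65 [[144.091  -4.373]] [0.6477, 0.113, 0.065]
lid_edge 0.24 [[29.731  5.573]] [0.5347, 0.1332, 0.0364]
lid_edge 0.72 [[138.857  -5.348]] [0.6424, 0.1125, 0.0616]
capacitor 0.8 [[143.07 156.89]] [0.6612, 0.2737, 0.08]
capacitor 0.9 [[144.353 151.584]] [0.662, 0.2683, 0.0586]
29.6 [-0.292 -0.596  0.749]
```

View pics/m4.png

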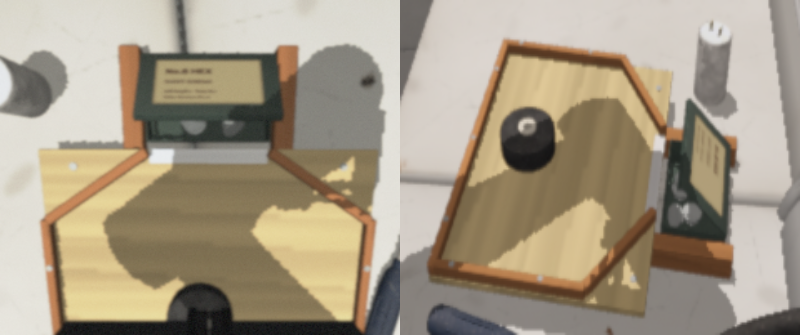

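The lid stopped at about 45° (middle at tray x 141, z 0.063). My press came down in front of its edge and blocked it, so I'll push it down from behind, on its outer face.

Run:
```python
import h; from h import *
y=np.degrees(h.Q[2]); a=W(168,-3,.16); o=best(a,y); env.goto(a,o)
print(env.move_straight(W(168,-3,.07),rate=.12,force_limit=6))
print("fold",env.move_straight(W(126,-3,.046),rate=.08,force_limit=12),env.read_state()["position"])
print("press",env.move_straight(W(126,-3,.031),rate=.03,force_limit=12),env.read_state()["position"],env.read_state()["force"])
env.dwell(.3)
env.move_straight(W(126,-3,.15),rate=.15)
a=W(20,0,.25); env.goto(a,best(a,y))
w=env.grab_frame("wrist"); s=env.grab_frame("side")
cv2.imwrite("pics/m5.png",np.hstack([cv2.resize(w["image"][0:260,160:470],(400,335)),cv2.resize(s["image"][160:320,200:440],(400,335))]))
for c in(w,s):
    for d in env.search_frame(c,"lid_edge"): print(d["score"],totray(h.Q,d["xyz"]),d["xyz"])
print(env.read_state()["clock"])
```

```text
False
fold False [0.63  0.116 0.046]
press True [0.63  0.116 0.035] [-2.006  0.155  5.695]
0.93 [[137.02   -3.908]] [0.6407, 0.1141, 0.0339]
0.78 [[132.465  -6.829]] [0.6359, 0.1116, 0.0338]
34.4833
```

View pics/m5.png

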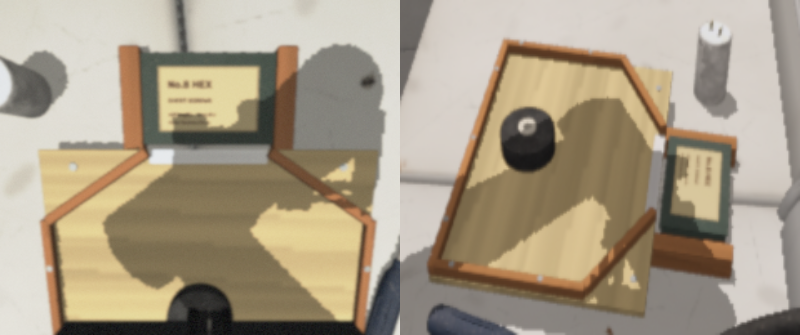

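The lid lies flat: the networks put its middle at z 0.034, and the press stopped at z 0.035, which is the height of a shut lid. The roller and capacitor have not moved.

```bash
python3 -c "
from workcell import env
print(env.close_job())"
```

```text
the job is handed in; nothing more can be done
None
```

I handed the job in at about 34.5 s: all four nuts are swept into the tin, the lid is pressed shut, and the roller and capacitor are where they stood; the hand-in call returned no verdict, so this rests on the final pictures and the press height.

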